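Move the seasoning row to the packer's rack

TASK

Move the four seasoning jars from the white rack to the wooden rack, one jar in each pocket and in the same order counted from each rack's black end: the jar that stood beside the black end of the white rack goes beside the black end of the wooden rack, and so on. The lids are shaker tops, so keep every jar upright all the time, and leave all four standing flat in their pockets.

Things in the scene. Friction and masses are not known exactly. Their poses are not given: they have to be found in the camera images.
- jar_red: loose, upright round glass seasoning jar with a red screw lid and brick-red powder inside; 40 mm diameter, 90 mm tall (lid: top 21 mm, 39 mm diameter), 0.14 to 0.28 kg; origin at the centre of its underside, z up along the jar. Starts in the pocket of the white rack behind the red tag.
- jar_yellow: loose, upright round glass seasoning jar with a yellow screw lid and ochre powder inside; 40 mm diameter, 90 mm tall (lid: top 21 mm, 39 mm diameter), 0.14 to 0.28 kg; origin at the centre of its underside, z up along the jar. Starts in the pocket of the white rack behind the yellow tag.
- jar_green: loose, upright round glass seasoning jar with a green screw lid and green herbs inside; 40 mm diameter, 90 mm tall (lid: top 21 mm, 39 mm diameter), 0.14 to 0.28 kg; origin at the centre of its underside, z up along the jar. Starts in the pocket of the white rack behind the green tag.
- jar_blue: loose, upright round glass seasoning jar with a blue screw lid and white salt inside; 40 mm diameter, 90 mm tall (lid: top 21 mm, 39 mm diameter), 0.14 to 0.28 kg; origin at the centre of its underside, z up along the jar. Starts in the pocket of the white rack behind the blue tag.
- tag_red: red name tag, 24 x 44 x 6 mm, fixed on the front ledge of the white rack; it marks the pocket where the red-lidded jar stands at the start and stays there. Origin at the centre of its underside, axes parallel to the rack's; that pocket's centre lies 54 mm from it along +x.
- tag_yellow: yellow name tag, 24 x 44 x 6 mm, fixed on the front ledge of the white rack; it marks the pocket where the yellow-lidded jar stands at the start and stays there. Origin at the centre of its underside, axes parallel to the rack's; that pocket's centre lies 54 mm from it along +x.
- tag_green: green name tag, 24 x 44 x 6 mm, fixed on the front ledge of the white rack; it marks the pocket where the green-lidded jar stands at the start and stays there. Origin at the centre of its underside, axes parallel to the rack's; that pocket's centre lies 54 mm from it along +x.
- tag_blue: blue name tag, 24 x 44 x 6 mm, fixed on the front ledge of the white rack; it marks the pocket where the blue-lidded jar stands at the start and stays there. Origin at the centre of its underside, axes parallel to the rack's; that pocket's centre lies 54 mm from it along +x.
- white_rack: white plastic rack, full at the start, 76 x 302 mm, fixed. Pockets 64 x 64 mm at x 0, y +105, +35, -35, -105 mm in its frame; pocket floor 5 mm, wall tops 19 mm above the table. A black block, 30 mm tall, closes the +y end; the pocket beside it (y +105) is the first. Origin: centre of underside, z up. Tag ledge, 8 mm high, 32 mm wide, along its -x side. Black end roughly to the robot's left (+y).
- wood_rack: brown wooden rack, empty at the start, 76 x 302 mm, fixed. Pockets 64 x 64 mm at x 0, y +105, +35, -35, -105 mm in its frame; pocket floor 5 mm, wall tops 19 mm above the table. A black block, 30 mm tall, closes the +y end; the pocket beside it (y +105) is the first. Origin: centre of underside, z up. Turned round: black end roughly to the robot's right (-y).

How it is judged:
By the outcome, as a careful person would: the job done as asked, in the order asked, and still so for the second after the job is handed in, with the robot touching nothing.
It also fails if it takes over 106 s, if anything falls off the work surface, if the arm or the gripper's body presses on something with over 40 N, if the wrist force passes 120 N, or if a joint passes its speed limit or range.

ROBOT

A 6-joint arm with a two-finger parallel gripper is mounted at the origin on a cart in front of the work surface, level with it; the furniture and walls round the work are solid. World frame = base frame: x ahead of the robot, y to its left, z up, the work surface at z = 0. Lengths are in m, angles in rad, forces in N, time in s.
With the tool pointing down it reaches from about 0.275 to 0.825 m from the base axis. Payload 4.9 kg.
Tool frame: the origin (TCP) lies on the centre line of the jaws, within the pads' length; the fingertips stand 25 mm ahead of it and the grasp point (between the pads) lies 6 mm ahead of it; z points along the fingers, y is the line along which they close (so a half turn about z gives the same grasp; the last joint's range is limited). The gripper opens to 85 mm and grips with 20 to 120 N. Pads are 22 mm wide; open, the fingers measure 114 mm over their backs; the gripper's body (76 mm by 85 mm) begins 54 mm behind the grasp point. The pads swing forward as they close: fully open they stand 13 mm farther back than shut.
Start: joints at [-1.427, 0.326, -0.193, 1.052, 0, 1.437], TCP at [0.151, -0.529, 0.256] pointing down, gripper open.
Joint ranges: [-2.65, 2.65], [-0.97, 1.79], [-1.3, 1.35], [-1.93, 2.1], [-1.47, 1.37], [-3.14, 3.14]. Speed limits (rad/s): [2.57, 2.57, 3.14, 3.14, 3.14, 3.14].

INTERFACE

Orientations are given as a rotation vector (axis times angle).
In Python, from cell import robot gives the robot as it stands.
- The arm moves only by the shell command python3 -m handwheel 'ROWS' [FORCE]. ROWS is text: rows parted by semicolons, each of 5 numbers parted by spaces: the shift along the tool's x, y, z in cm, then the turn about the tool's z in rad, then the opening, from 0 (shut) to 1 (fully open). In form: tx ty tz yaw jaw; .... A call has 1 to 12 rows; each row is the pose to reach, as a shift and turn from the pose commanded when the call began, along the tool's axes at that moment; what a row does not reach only later rows make up. A row lasts 1/12 s, in which the tool goes at most 41.7 mm and 7.16 degrees, less where a joint would pass 70% of its speed; a pose out of reach is approached as far as the arm can. A call with a gripper value outside its range is refused whole. The fingers move at their own pace and stop on an object; FORCE is the grip in N (left out, the last holds). Time passes only in rows, so rows that repeat a pose let the fingers close. It gives the time, the measured TCP pose, the force, the opening and the grip force at its end, in the units of the state.
- robot.state(): the state, without advancing time (a new reading comes with each control period).
- robot.capture(name): name is "side" or "top"; returns the picture (420x560x3 uint8, blue, green, red); there is no depth.
- robot.camera_model(name): a dict with "fx", "fy", "cx", "cy" (pixels), "R" (3x3) and "t" (3): a world point X has camera coordinates R X + t. Camera axes: x right, y down, z forward; pixel columns grow to the right and rows downward; lengths in m; the calibration is good to about 2 mm. A picture is of the moment at which its call begins. camera_model takes no time and is no camera call.
- robot.job_done(): hands the job in; it is judged then, once.
Trained networks look in the newest picture that a camera, given by its name, has taken for a name from the list of things; names that differ only in an ending like _2 or _b are one class to them, and where a whole thing is asked for, a point or a joint stands for the part that bears it (a point fixed in the world has none). Each returns a list of dicts, best first, with "p" (0 to 1); they miss things now and then, are a little off and sometimes report something else, mostly with a low value. They report only what shows in the picture. A call takes as long as a camera call.
- robot.masks_of(query, camera): "pixels" (420x560 bool, what is visible of it) and "location" ([column, row] in pixels, amid what is visible of it).
The state is a dict: "time": time; "joint_pos": joint angles; "qvel": joint speeds; "tau": joint torques, N m; "position": TCP position; "tcp_rot": TCP orientation; "contact_force": force on the tool from outside, world axes, zero at the start; "ft_torque": the same for the moment, N m; "finger_gap": finger opening in m; "gripper_force": force on a finger pad.
Only numpy, scipy, OpenCV 4.12 (cv2) and the standard library are available. Lean on these libraries where they do the work, as an engineer would, in place of code of your own. Each camera call takes 0.05 s, during which the arm holds its last target. There are 200 camera calls.

## Working session

There is one attempt and no reset: what is moved stays moved. The work goes in short steps, Python scripts to look and compute and a shell command to move; the robot and the scene stay as the last step left them, time stands still between calls to the robot, and variables do not carry over. Pictures are saved under pics/ and viewed, at most 14 in all, crops included, and the job is handed in when it is done.

```bash
mkdir -p pics; ls; cat > h.py <<'E'
import numpy as np, cv2
from cell import robot
def cam(n):
    m=robot.camera_model(n); return m,np.array(m["R"]),np.array(m["t"])
def onplane(n,uv,z):
    m,R,t=cam(n); d=R.T@np.array([(uv[0]-m["cx"])/m["fx"],(uv[1]-m["cy"])/m["fy"],1]); c=-R.T@t
    return c+d*(z-c[2])/d[2]
def ray(n,uv):
    m,R,t=cam(n); d=R.T@np.array([(uv[0]-m["cx"])/m["fx"],(uv[1]-m["cy"])/m["fy"],1]); return -R.T@t,d/np.linalg.norm(d)
def tri(a,b):
    (c1,d1),(c2,d2)=ray(*a),ray(*b)
    s=np.linalg.lstsq(np.c_[d1,-d2],c2-c1,rcond=None)[0]
    p,q=c1+s[0]*d1,c2+s[1]*d2; return (p+q)/2,np.linalg.norm(p-q)
E
python3 - <<'E'
from h import *
for n in("top","side"):
    cv2.imwrite(f"pics/{n}0.png",robot.capture(n)); m,R,t=cam(n); print(n,m["fx"],-R.T@t,R[2])
s=robot.state();print(s)
E
```

```text
pics
top 500.2683190826612 [ 0.32463169 -0.01518551  1.34891828] [ 0.14713818 -0.00286085 -0.98911181]
side 411.970635071831 [ 0.49667802 -0.7693179   0.69484182] [-0.00415273  0.76477447 -0.64428469]
{'time': 0.1, 'joint_pos': array([-1.42717924e+00,  3.26875868e-01, -1.93483168e-01,  1.05201818e+00,
       -1.14871182e-05,  1.43659045e+00]), 'qvel': array([ 0.00061938, -0.00116005,  0.00052989, -0.00029896,  0.00133389,
       -0.00034981]), 'tau': array([ 5.30971956e-04, -4.44238901e+01,  2.63037443e+01,  7.87782337e-03,
       -1.83335674e-04,  5.12913573e-06]), 'position': array([ 0.15077858, -0.52841967,  0.25557707]), 'tcp_rot': array([-3.10976506e+00, -4.34782272e-01,  2.97139309e-05]), 'contact_force': array([ 0.16110672, -0.84566664, -0.01901205]), 'ft_torque': array([ 0.01964371, -0.03672489,  0.01716488]), 'gripper_force': 0.0, 'finger_gap': 0.08488116580816651}
```

View pics/top0.png

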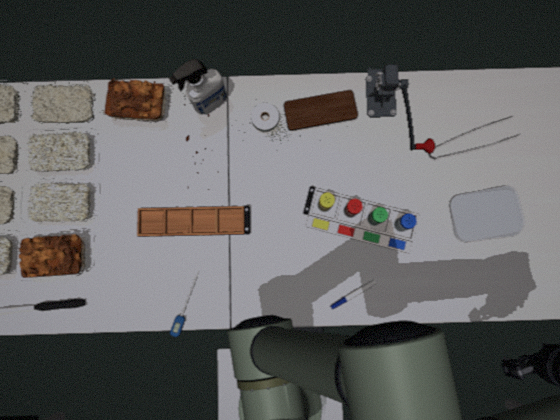

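View pics/side0.png

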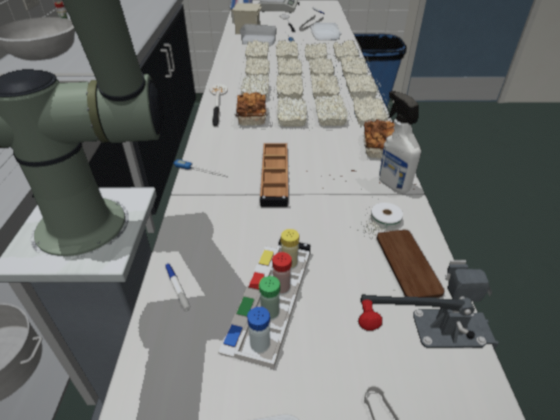

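The top view shows the white rack at about (310-418, 187-250), with its black end at (309,200) and the order from there yellow, red, green, blue. The wooden rack is at (138-250, 206-237), with its black end on the right at (248,219).

```bash
cat > m.py <<'E'
from h import *
ims={n:robot.capture(n) for n in("top","side")}
C={}
for k in "yellow red green blue".split():
    for n in("top","side"):
        for o in("jar_","tag_"):
            r=robot.masks_of(o+k,n)
            if r:
                M=r[0]["pixels"]
                if o=="jar_":  # keep lid (saturated) pixels
                    hsv=cv2.cvtColor(ims[n],cv2.COLOR_BGR2HSV)
                    h={"yellow":27,"red":178,"green":70,"blue":110}[k]
                    dh=np.abs((hsv[...,0].astype(int)-h+90)%180-90)
                    L=M&(dh<14)&(hsv[...,1]>110)
                else: L=M
                v,u=np.nonzero(L); C[o+k,n]=(u.mean(),v.mean())
                print(o+k,n,round(r[0]["p"],2),M.sum(),L.sum(),np.round(C[o+k,n],1),u.min(),u.max(),v.min(),v.max())
    for o in("jar_","tag_"):
        if (o+k,"top") in C and (o+k,"side") in C: print("  tri",o+k,*tri(("top",C[o+k,"top"]),("side",C[o+k,"side"])))
    if ("tag_"+k,"top") in C: print("  tagplane",onplane("top",C["tag_"+k,"top"],.014))
for w in("white_rack","wood_rack"):
    for n in("top","side"):
        r=robot.masks_of(w,n)
        if r:
            M=r[0]["pixels"]; v,u=np.nonzero(M); P=np.array([onplane(n,p,.019)[:2] for p in zip(u,v)],np.float32)
            print(w,n,r[0]["p"],M.sum(),cv2.minAreaRect(P),P.mean(0))
E
python3 m.py
python3 -c "
import cv2
a=cv2.imread('pics/top0.png')[180:260,120:430];cv2.imwrite('pics/c.png',cv2.resize(a,None,fx=2.58,fy=2.58,interpolation=2))"
```

```text
jar_yellow top 0.55 249 177 [326.5 200.1] 319 334 193 208
jar_yellow side 0.63 539 252 [289.3 238. ] 280 298 230 246
tag_yellow side 0.72 183 183 [265.8 257.7] 259 273 250 266
  tri jar_yellow [ 0.52195871 -0.1356239   0.0835668 ] 0.0029043624804133083
jar_red top 0.6 263 191 [354.  206.2] 346 361 199 214
tag_red top 0.68 3274 3274 [193.8 221. ] 137 250 205 236
jar_red side 0.68 630 316 [281.9 261.6] 273 291 252 271
tag_red side 0.63 175 175 [255.9 280.2] 249 264 272 289
  tri jar_red [ 0.50474272 -0.20487695  0.0846697 ] 0.0015324128810858583
  tri tag_red [ 0.48115239  0.28641463 -0.51684064] 0.14808081030882417
  tagplane [0.48792696 0.2164753  0.014     ]
jar_green top 0.74 282 181 [379.1 214.6] 371 386 207 222
tag_green top 0.46 179 179 [372. 237.] 363 381 231 243
jar_green side 0.61 696 324 [269.3 286.6] 260 279 277 296
tag_green side 0.47 206 206 [245.  306.1] 237 253 297 315
  tri jar_green [ 0.48095148 -0.26803237  0.08453095] 0.002460300608115004
  tri tag_green [ 0.43038193 -0.25968436  0.01352665] 0.0017263739486509636
  tagplane [ 0.43119411 -0.25944237  0.014     ]
jar_
[... 456 characters left out ...]
 side 0.69 2744 ((0.48173725605010986, -0.22926849126815796), (0.31894543766975403, 0.1066957414150238), 73.35234832763672) [ 0.4809274  -0.27697593]Traceback (most recent call last):
  File "m.py", line 25, in <module>
    M=r[0]["pixels"]; v,u=np.nonzero(M); P=np.array([onplane(n,p,.019)[:2] for p in zip(u,v)],np.float32)
                                                     ~~~~~~~^^^^^^^^^^
  File "h.py", line 6, in onplane
    m,R,t=cam(n); d=R.T@np.array([(uv[0]-m["cx"])/m["fx"],(uv[1]-m["cy"])/m["fy"],1]); c=-R.T@t
          ~~~^^^
  File "h.py", line 4, in cam
    m=robot.camera_model(n); return m,np.array(m["R"]),np.array(m["t"])
ValueError: time passes only in moves, steps and waits
```

View pics/c.png

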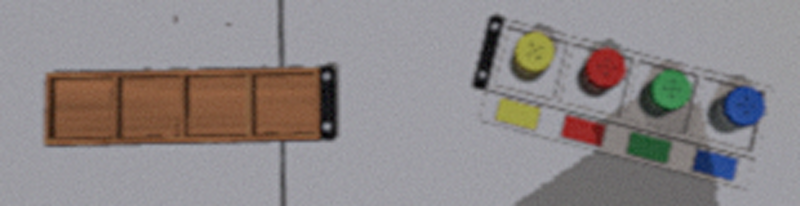

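The crop shows four wooden pockets with their black end on the right, and the jars stand in the white pockets in the order yellow, red, green, blue. The white rack is tilted about 16°. Next I'll measure precisely, with the camera model cached.

```bash
sed -i 's/^def cam(n):/from functools import lru_cache\n@lru_cache\ndef cam(n):/' h.py
cat > m2.py <<'E'
from h import *
ims={n:robot.capture(n) for n in("top","side")}
def corners(n,roi):  # rack outline incl. black block, as 4 image corners
    r=robot.masks_of("wood_rack",n); r and print("net",n,r[0]["p"],r[0]["location"])
    x0,y0,x1,y1=roi; h=cv2.cvtColor(ims[n],cv2.COLOR_BGR2HSV)[y0:y1,x0:x1]
    m=((h[...,1]>90)&(h[...,0]<25)).astype(np.uint8)
    m=cv2.morphologyEx(m,cv2.MORPH_CLOSE,np.ones((7,7))); m=cv2.morphologyEx(m,cv2.MORPH_OPEN,np.ones((9,9)))
    c=max(cv2.findContours(m,0,1)[0],key=cv2.contourArea)+np.array([x0,y0])
    return c[:,0,:]
c=corners("top",(130,198,246,246)); s=corners("side",(250,130,300,215))
for n,k in(("top",c),("side",s)):
    print(n,k.min(0),k.max(0),len(k))
P=np.array([onplane("top",p,.019)[:2] for p in c],np.float32); print("wood rect (no block)",cv2.minAreaRect(P))
# far-end top corners in both views
q=cv2.approxPolyDP(c.reshape(-1,1,2),5,True)[:,0]; w=cv2.approxPolyDP(s.reshape(-1,1,2),5,True)[:,0]; print(q.tolist(),w.tolist())
h={"yellow":27,"red":178,"green":70,"blue":110}; L=[]
for k,v in h.items():
    Q=[]
    for n in("top","side"):
        r=robot.masks_of("jar_"+k,n)
        if not r: print("none",k,n); continue
        hsv=cv2.cvtColor(ims[n],cv2.COLOR_BGR2HSV); dh=np.abs((hsv[...,0].astype(int)-v+90)%180-90)
        m=r[0]["pixels"]&(dh<14)&(hsv[...,1]>110); b,a=np.nonzero(m)
        Q.append((n,(a.mean(),b.mean())))
    print(k,onplane("top",Q[0][1],.085),"on .085;",tri(*Q) if len(Q)>1 else "")
E
python3 m2.py; python3 -c "
import cv2
a=cv2.imread('pics/side0.png')[130:215,230:320];cv2.imwrite('pics/d.png',cv2.resize(a,None,fx=6,fy=6,interpolation=2))"
```

```text
net top 0.62 [191.1, 220.7]
net side 0.39 [289.9, 249.0]
top [138 206] [245 235] 266
side [261 144] [287 196] 148
wood rect (no block) ((0.48826467990875244, 0.22191736102104187), (0.28741025924682617, 0.07489494979381561), 89.69609069824219)
[[245, 207], [141, 208], [138, 235], [245, 233]] [[265, 144], [261, 195], [286, 196], [285, 144]]
yellow [ 0.52343381 -0.13532513  0.085     ] on .085; (array([ 0.5221147 , -0.13559502,  0.08359318]), np.float64(0.0030597178033520468))
red [ 0.504828   -0.20436464  0.085     ] on .085; (array([ 0.50433539, -0.20455171,  0.08416515]), np.float64(0.0012200589780055528))
green [ 0.48193362 -0.26763202  0.085     ] on .085; (array([ 0.48085725, -0.26789418,  0.08442703]), np.float64(0.002303738299769461))
blue [ 0.46402439 -0.3400136   0.085     ] on .085; (array([ 0.4627944 , -0.33978474,  0.08653531]), np.float64(0.002142276997577008))
```

View pics/d.png

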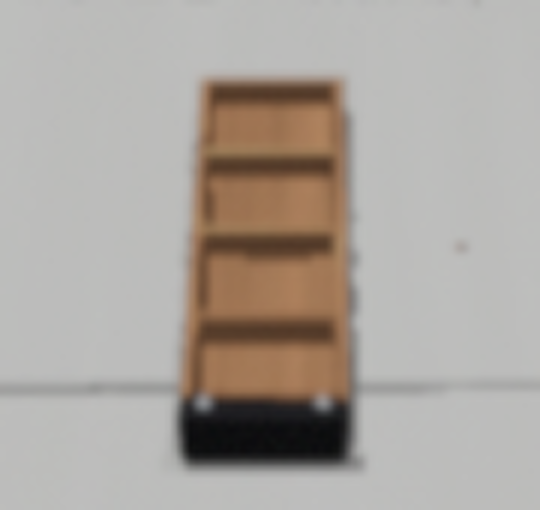

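The side crop shows the wooden rack with the black block nearest the camera. The divider tops are at about crop rows 155, 240 and 326.

```bash
python3 - <<'E'
from h import *
T=[(118,106.2),(186,105),(253,103.7)]; S=[(269.5,155),(267,240),(266,326)]
D=[]
for t,s in zip(T,S):
    a=("top",((t[0]+.5)/2.58-.5+120,(t[1]+.5)/2.58-.5+180)); b=("side",((s[0]+.5)/6-.5+230,(s[1]+.5)/6-.5+130))
    p,e=tri(a,b); D.append(p); print(p,e,onplane("top",a[1],.019))
E
```

```text
[0.48813229 0.29151852 0.01826611] 0.0034652575382827086 [0.4897774  0.29158526 0.019     ]
[0.4875159  0.22156604 0.01460448] 0.004088329424023151 [0.48901991 0.22105677 0.019     ]
[0.48717156 0.15190208 0.01438939] 0.00358110002556485 [0.48839636 0.15155496 0.019     ]
```

```bash
cat > go.py <<'E'
import sys
from h import *
from scipy.spatial.transform import Rotation as Ro
s=robot.state(); R=Ro.from_rotvec(s["tcp_rot"]).as_matrix(); y=R[:,1]; az=np.degrees(np.arctan2(y[1],y[0]))
print("t",round(s["time"],2),"pos",s["position"].round(4),"tooly az",az.round(2),"tilt",R[2,2].round(5),"gap",round(s["finger_gap"],4),"q",np.round(s["joint_pos"],2))
a=list(map(float,sys.argv[1:]))
for i in range(0,len(a),4):
    x,yy,z,w=a[i:i+4]; d=(w-az+90)%180-90
    print((100*R.T@(np.array([x,yy,z])-s["position"])).round(2),"yaw",np.radians(-d).round(3))
E
python3 go.py .5225 -.1355 .2 -16.2 .5225 -.1355 .066 -16.2
```

```text
t 1.75 pos [ 0.1508 -0.5289  0.2563] tooly az -74.08 tilt -1.0 gap 0.0853 q [-1.43  0.33 -0.19  1.05  0.    1.44]
[ 46.53 -27.64   5.63] yaw -1.01
[ 46.53 -27.64  19.03] yaw -1.01
```

```bash
python3 -m handwheel '3.5 -2 0 -.08 1; 7 -4 0 -.16 1; 10.5 -6 .5 -.25 1; 14 -8 1 -.34 1; 17.5 -10 1.5 -.43 1; 21 -12 2 -.52 1; 24.5 -14.2 2.5 -.61 1; 28 -16.4 3 -.7 1; 31.5 -18.6 3 -.79 1; 35 -20.8 3 -.88 1; 38.5 -23 3 -.96 1; 42 -25 3 -1.01 1' 40; python3 go.py .5225 -.1355 .15 -16.2 .5225 -.1355 .066 -16.2
```

```text
time: 2.75
position: [0.4872, -0.1713, 0.2264]
tcp_rot: [2.509, 1.891, 0.0]
contact_force: [0.9, -0.9, 0.7]
finger_gap: 0.0853
gripper_force: 0.0
t 2.75 pos [ 0.4872 -0.1713  0.2264] tooly az -15.99 tilt -1.0 gap 0.0853 q [-0.48  0.29 -0.33  0.96  0.    1.37]
[4.41 2.41 7.65] yaw 0.004
[ 4.41  2.41 16.05] yaw 0.004
```

```bash
python3 -m handwheel '2.2 1.2 2 0 1; 4.4 2.4 4 0 1; 4.4 2.4 6 0 1; 4.4 2.4 7 0 1; 4.4 2.4 7 0 1; 4.4 2.4 7 0 1'; python3 go.py .5225 -.1355 .066 -16.2
python3 -c "
from h import *
a=robot.capture('side')[140:400,170:430];b=robot.capture('top')[130:290,290:450]
cv2.imwrite('pics/e.png',np.hstack([cv2.resize(a,(390,390)),cv2.resize(b,(390,390))]))"
```

```text
time: 3.25
position: [0.5209, -0.1381, 0.1562]
tcp_rot: [-2.512, -1.884, 0.001]
contact_force: [0.1, -0.8, 0.2]
finger_gap: 0.085
gripper_force: 0.0
t 3.25 pos [ 0.5209 -0.1381  0.1562] tooly az -16.26 tilt -1.0 gap 0.085 q [-0.4   0.4  -0.37  0.81 -0.    1.46]
[0.29 0.09 9.02] yaw -0.001
```

View pics/e.png

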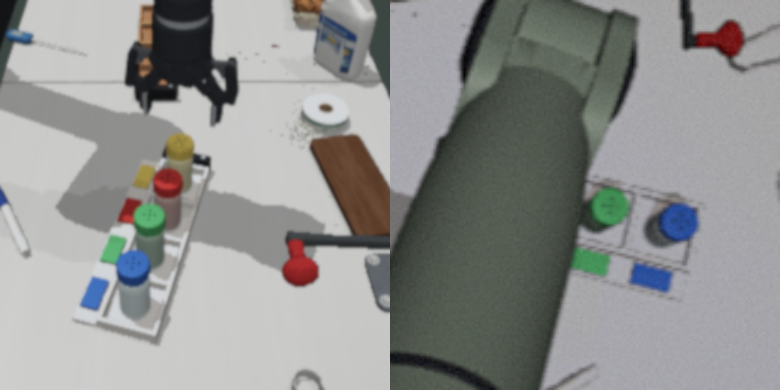

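The picture shows the open gripper straddling the yellow jar (side crop 180,150), closing across the rack and clear of the other jars. I'll descend and grip.

```bash
python3 -m handwheel '.3 .1 2.5 0 1; .3 .1 5 0 1; .3 .1 7.5 0 1; .3 .1 9 0 1; .3 .1 9 0 1; .3 .1 9 0 .6; .3 .1 9 0 .4; .3 .1 9 0 .2; .3 .1 9 0 .2; .3 .1 9 0 .2; .3 .1 9 0 .2; .3 .1 9 0 .2' 40; python3 go.py .5225 -.1355 .19 -16.2
```

```text
time: 4.35
position: [0.5241, -0.1357, 0.068]
tcp_rot: [2.511, 1.885, 0.001]
contact_force: [-2.0, 0.5, 5.7]
finger_gap: 0.0391
gripper_force: 39.6
t 4.35 pos [ 0.5241 -0.1357  0.068 ] tooly az -16.22 tilt -1.0 gap 0.0391 q [-0.39  0.51 -0.45  0.61 -0.    1.46]
[ -0.04  -0.13 -12.21] yaw -0.0
```

```bash
python3 -m handwheel '0 0 -1 0 .2; 0 0 -3 0 .2; 0 0 -5.5 0 .2; 0 0 -8 0 .2; 0 0 -10.5 0 .2; 0 0 -12 0 .2; 0 0 -12.5 0 .2'; python3 go.py .4872 .1165 .19 -.4 .4872 .1165 .069 -.4
```

```text
time: 4.93
position: [0.5249, -0.1358, 0.1952]
tcp_rot: [2.509, 1.883, 0.005]
contact_force: [0.8, -0.4, -1.3]
finger_gap: 0.0394
gripper_force: 40.5
t 4.93 pos [ 0.5249 -0.1358  0.1952] tooly az -16.21 tilt -0.99998 gap 0.0394 q [-0.39  0.36 -0.31  0.89  0.    1.46]
[ 23.17 -10.67   0.45] yaw -0.276
[ 23.18 -10.74  12.55] yaw -0.276
```

```bash
python3 -m handwheel '.8 -.4 0 -.01 .2; 2.6 -1.2 0 -.04 .2; 5.2 -2.4 0 -.07 .2; 8 -3.7 0 -.1 .2; 11 -5 0 -.13 .2; 14 -6.4 0 -.17 .2; 17 -7.8 0 -.21 .2; 19.5 -9 0 -.24 .2; 21.5 -9.9 0 -.26 .2; 22.8 -10.5 0 -.276 .2; 23.2 -10.7 0 -.276 .2; 23.2 -10.7 0 -.276 .2'; python3 go.py .4872 .1165 .069 -.4
```

```text
time: 5.93
position: [0.484, 0.1186, 0.1902]
tcp_rot: [-2.226, -2.215, 0.003]
contact_force: [0.1, -1.0, -1.5]
finger_gap: 0.0393
gripper_force: 40.5
t 5.93 pos [0.484  0.1186 0.1902] tooly az -0.27 tilt -1.0 gap 0.0393 q [ 0.09  0.29 -0.42  0.86  0.    1.67]
[-0.2   0.35 12.12] yaw 0.002
```

```bash
python3 -m handwheel '-.2 .2 1 0 .2; -.2 .3 3 0 .2; -.2 .3 5.5 0 .2; -.2 .3 8 0 .2; -.2 .3 10 0 .2; -.2 .3 11 0 .2; -.2 .3 11.5 0 .2; -.2 .3 11.7 0 .2; -.2 .3 11.7 0 .2; -.2 .3 11.7 0 .2; -.2 .3 11.7 0 .2'; python3 go.py .4872 .1165 .069 -.4
```

```text
time: 6.85
position: [0.4893, 0.1155, 0.0754]
tcp_rot: [2.228, 2.213, 0.003]
contact_force: [0.3, -0.4, -0.7]
finger_gap: 0.039
gripper_force: 40.5
t 6.85 pos [0.4893 0.1155 0.0754] tooly az -0.41 tilt -1.0 gap 0.039 q [ 0.08  0.44 -0.55  0.58 -0.    1.66]
[ 0.1  -0.21  0.63] yaw -0.0
```

```bash
python3 -m handwheel '0 0 .2 0 .2; 0 0 .4 0 .2; 0 0 .5 0 .2; 0 0 .6 0 .2; 0 0 .6 0 .2; 0 0 .6 0 .2'; python3 go.py .4872 .1165 .068 -.4
```

```text
time: 7.35
position: [0.4883, 0.1155, 0.0682]
tcp_rot: [-2.229, -2.214, 0.0]
contact_force: [-0.5, 0.6, -1.6]
finger_gap: 0.0386
gripper_force: 40.5
t 7.35 pos [0.4883 0.1155 0.0682] tooly az -0.4 tilt -1.0 gap 0.0386 q [ 0.08  0.45 -0.56  0.56 -0.    1.66]
[ 0.1  -0.11  0.02] yaw 0.0
```

```bash
python3 -m handwheel '0 0 .1 0 .2; 0 0 .2 0 .2; 0 0 .2 0 .2; 0 0 .2 0 .2'; python3 go.py .4872 .1165 .19 -.4
python3 -c "
from h import *
a=robot.capture('side')[90:270,190:370];b=robot.capture('top')[150:290,130:270]
cv2.imwrite('pics/f.png',np.hstack([cv2.resize(a,(390,390)),cv2.resize(b,(390,390))]))"
```

```text
time: 7.68
position: [0.4884, 0.1155, 0.0679]
tcp_rot: [2.229, 2.214, 0.001]
contact_force: [-5.8, -0.8, 16.3]
finger_gap: 0.0388
gripper_force: 42.3
t 7.68 pos [0.4884 0.1155 0.0679] tooly az -0.39 tilt -1.0 gap 0.0388 q [ 0.09  0.45 -0.56  0.56 -0.    1.66]
[  0.1   -0.11 -12.21] yaw 0.0
```

View pics/f.png

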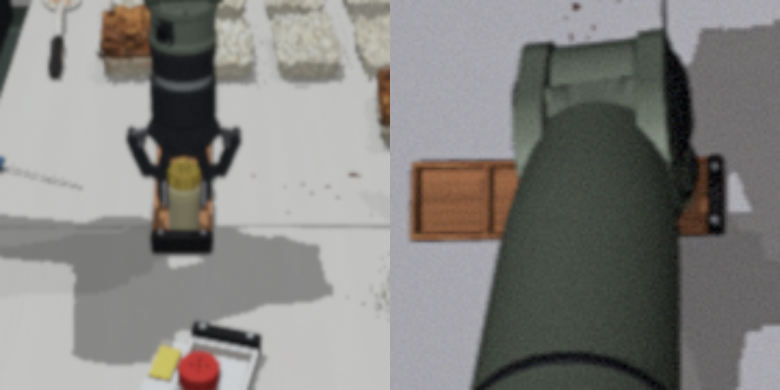

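The side crop shows the yellow jar upright in the pocket beside the black block, and the contact force of 16 N confirms it is on the floor. I'll release and move to red.

```bash
python3 -m handwheel '0 0 -.1 0 .3; 0 0 -.2 0 .5; 0 0 -.2 0 .7; 0 0 -.2 0 1; 0 0 -.2 0 1; 0 0 -.2 0 1; 0 0 -1.5 0 1; 0 0 -4 0 1; 0 0 -7 0 1; 0 0 -9.5 0 1; 0 0 -10 0 1'; python3 go.py .5044 -.2045 .16 -16.2
```

```text
time: 8.7
position: [0.4907, 0.1157, 0.1701]
tcp_rot: [2.226, 2.211, 0.007]
contact_force: [0.4, 0.2, -0.0]
finger_gap: 0.0853
gripper_force: 0.0
t 8.7 pos [0.4907 0.1157 0.1701] tooly az -0.4 tilt -0.99998 gap 0.0853 q [ 0.09  0.32 -0.45  0.8  -0.    1.66]
[-32.01   1.58   1.01] yaw 0.276
```

```bash
python3 -m handwheel '-1.5 .1 0 .02 1; -4.5 .2 0 .05 1; -8 .4 0 .08 1; -12 .6 0 .12 1; -16 .8 0 .16 1; -20 1 0 .2 1; -24 1.2 0 .23 1; -27.5 1.4 0 .26 1; -30 1.5 0 .276 1; -31.5 1.6 0 .276 1; -32 1.6 0 .276 1; -32 1.6 0 .276 1'; python3 go.py .5044 -.2045 .068 -16.2
```

```text
time: 9.7
position: [0.5018, -0.205, 0.1656]
tcp_rot: [-2.512, -1.884, 0.0]
contact_force: [0.8, -0.1, -0.0]
finger_gap: 0.0855
gripper_force: 0.0
t 9.7 pos [ 0.5018 -0.205   0.1656] tooly az -16.27 tilt -1.0 gap 0.0855 q [-0.52  0.39 -0.35  0.84  0.    1.33]
[0.11 0.24 9.76] yaw -0.001
```

```bash
python3 -m handwheel '.1 .2 2 0 1; .1 .2 5 0 1; .1 .2 8 0 1; .1 .2 9.5 0 1; .1 .2 9.7 0 1; .1 .2 9.7 0 .6; .1 .2 9.7 0 .4; .1 .2 9.7 0 .2; .1 .2 9.7 0 .2; .1 .2 9.7 0 .2; .1 .2 9.7 0 .2; .1 .2 9.7 0 .2'; python3 go.py .4877 .1865 .19 -.4;  python3 -m handwheel '0 0 -1 0 .2; 0 0 -3 0 .2; 0 0 -5.5 0 .2; 0 0 -8 0 .2; 0 0 -10.5 0 .2; 0 0 -12 0 .2; 0 0 -12.5 0 .2; 0 0 -12.5 0 .2'; python3 go.py .4877 .1865 .19 -.4
```

```text
time: 10.7
position: [0.505, -0.2045, 0.0708]
tcp_rot: [2.511, 1.885, 0.002]
contact_force: [-1.9, 1.9, 6.1]
finger_gap: 0.0393
gripper_force: 39.5
t 10.7 pos [ 0.505  -0.2045  0.0708] tooly az -16.21 tilt -1.0 gap 0.0393 q [-0.52  0.51 -0.44  0.62  0.    1.33]
[ 37.06 -12.55 -11.94] yaw -0.276
time: 11.37
position: [0.5051, -0.2047, 0.1961]
tcp_rot: [2.51, 1.884, 0.002]
contact_force: [1.5, 1.0, -3.0]
finger_gap: 0.039
gripper_force: 40.6
t 11.37 pos [ 0.5051 -0.2047  0.1961] tooly az -16.22 tilt -0.99999 gap 0.039 q [-0.52  0.36 -0.3   0.9  -0.    1.33]
[ 37.08 -12.6    0.54] yaw -0.276
```

```bash
python3 -m handwheel '.8 -.3 0 -.01 .2; 2.8 -.9 0 -.03 .2; 5.8 -2 0 -.05 .2; 9.2 -3.1 0 -.08 .2; 12.8 -4.3 0 -.1 .2; 16.4 -5.5 0 -.13 .2; 20 -6.8 0 -.16 .2; 23.6 -8 0 -.19 .2; 27.2 -9.2 0 -.22 .2; 30.6 -10.4 0 -.24 .2; 33.6 -11.4 0 -.26 .2; 35.7 -12.1 0 -.276 .2'; python3 -m handwheel '.9 -.3 0 0 .2; 1.3 -.4 0 0 .2; 1.3 -.4 0 0 .2; 1.3 -.4 0 0 .2; 1.3 -.4 0 0 .2'; python3 go.py .4877 .1865 .071 -.4
```

```text
time: 12.37
position: [0.4856, 0.1754, 0.1926]
tcp_rot: [-2.223, -2.216, 0.003]
contact_force: [-0.4, 0.5, -2.7]
finger_gap: 0.039
gripper_force: 40.5
time: 12.78
position: [0.4838, 0.1842, 0.194]
tcp_rot: [-2.231, -2.212, 0.001]
contact_force: [0.4, 0.4, -1.7]
finger_gap: 0.0389
gripper_force: 40.5
t 12.78 pos [0.4838 0.1842 0.194 ] tooly az -0.5 tilt -1.0 gap 0.0389 q [ 0.22  0.32 -0.37  0.88 -0.    1.8 ]
[ 0.24  0.39 12.3 ] yaw -0.002
```

```bash
python3 -m handwheel '.2 .2 1 0 .2; .2 .3 3 0 .2; .2 .3 5.5 0 .2; .2 .3 8 0 .2; .2 .3 10 0 .2; .2 .3 11 0 .2; .2 .3 11.6 0 .2; .2 .3 11.9 0 .2; .2 .3 12.1 0 .2; .2 .3 12.1 0 .2; .2 .3 12.1 0 .2'; python3 go.py .4877 .1865 .071 -.4
```

```text
time: 13.7
position: [0.4877, 0.1875, 0.0742]
tcp_rot: [2.229, 2.213, 0.002]
contact_force: [0.1, -0.1, -2.1]
finger_gap: 0.0389
gripper_force: 40.6
t 13.7 pos [0.4877 0.1875 0.0742] tooly az -0.4 tilt -1.0 gap 0.0389 q [ 0.23  0.47 -0.5   0.6   0.    1.8 ]
[-0.1   0.    0.32] yaw -0.0
```

```bash
python3 -m handwheel '0 0 .1 0 .2; 0 0 .2 0 .2; 0 0 .3 0 .2; 0 0 .4 0 .2; 0 0 .5 0 .2; 0 0 .5 0 .2; 0 0 .5 0 .2'; python3 go.py .4877 .1865 .071 -.4
```

```text
time: 14.28
position: [0.4873, 0.1876, 0.0707]
tcp_rot: [2.228, 2.213, 0.003]
contact_force: [-6.9, -1.6, 19.4]
finger_gap: 0.0385
gripper_force: 42.4
t 14.28 pos [0.4873 0.1876 0.0707] tooly az -0.38 tilt -1.0 gap 0.0385 q [ 0.23  0.48 -0.5   0.59  0.    1.8 ]
[-0.11  0.04 -0.03] yaw 0.0
```

Red is in contact with the pocket floor, so I'll release and go to green.

```bash
python3 -m handwheel '0 0 -.1 0 .3; 0 0 -.2 0 .5; 0 0 -.2 0 .7; 0 0 -.2 0 1; 0 0 -.2 0 1; 0 0 -.2 0 1; 0 0 -1.5 0 1; 0 0 -4 0 1; 0 0 -7 0 1; 0 0 -9.5 0 1; 0 0 -10 0 1; 0 0 -10 0 1'; python3 go.py .4813 -.2677 .165 -16.2
```

```text
time: 15.28
position: [0.4884, 0.1877, 0.17]
tcp_rot: [2.228, 2.212, 0.006]
contact_force: [-0.0, 0.1, -0.2]
finger_gap: 0.0856
gripper_force: 0.0
t 15.28 pos [0.4884 0.1877 0.17  ] tooly az -0.4 tilt -0.99999 gap 0.0856 q [ 0.23  0.35 -0.4   0.82  0.    1.8 ]
[-45.54  -0.39   0.46] yaw 0.276
```

```bash
python3 -m handwheel '-1.5 0 0 .02 1; -4.5 0 0 .05 1; -8.5 0 0 .08 1; -12.5 -.1 0 .11 1; -16.5 -.1 0 .14 1; -20.5 -.2 0 .17 1; -24.5 -.2 0 .2 1; -28.5 -.2 0 .23 1; -32.5 -.3 0 .26 1; -36.5 -.3 0 .276 1; -40 -.4 0 .276 1; -43 -.4 0 .276 1'; python3 -m handwheel '-1.7 .8 0 0 1; -2.4 .8 0 0 1; -2.4 .8 0 0 1; -2.4 .8 0 0 1; -2.4 .8 0 0 1';  python3 go.py .4813 -.2677 .068 -16.2
```

```text
time: 16.28
position: [0.4786, -0.2447, 0.1664]
tcp_rot: [-2.512, -1.882, 0.002]
contact_force: [-0.1, 0.9, 0.5]
finger_gap: 0.0855
gripper_force: 0.0
time: 16.7
position: [0.4803, -0.2662, 0.1675]
tcp_rot: [-2.51, -1.886, 0.0]
contact_force: [0.8, 1.2, 0.6]
finger_gap: 0.0851
gripper_force: 0.0
t 16.7 pos [ 0.4803 -0.2662  0.1675] tooly az -16.14 tilt -1.0 gap 0.0851 q [-0.64  0.4  -0.32  0.85  0.    1.21]
[-0.13  0.16  9.95] yaw 0.001
```

```bash
python3 -m handwheel '-.1 .1 2 0 1; -.1 .1 5 0 1; -.1 .1 8 0 1; -.1 .1 9.6 0 1; -.1 .1 9.9 0 1; -.1 .1 9.9 0 .6; -.1 .1 9.9 0 .4; -.1 .1 9.9 0 .2; -.1 .1 9.9 0 .2; -.1 .1 9.9 0 .2; -.1 .1 9.9 0 .2; -.1 .1 9.9 0 .2'; python3 go.py;  python3 -m handwheel '0 0 -1 0 .2; 0 0 -3 0 .2; 0 0 -5.5 0 .2; 0 0 -8 0 .2; 0 0 -10.5 0 .2; 0 0 -12 0 .2; 0 0 -12.5 0 .2; 0 0 -12.5 0 .2'; python3 go.py .4883 .2565 .19 -.4
```

```text
time: 17.7
position: [0.4823, -0.2696, 0.0708]
tcp_rot: [2.511, 1.885, 0.001]
contact_force: [-0.9, 0.7, 7.4]
finger_gap: 0.0387
gripper_force: 40.1
t 17.7 pos [ 0.4823 -0.2696  0.0708] tooly az -16.22 tilt -1.0 gap 0.0387 q [-0.64  0.52 -0.42  0.63  0.    1.21]
time: 18.37
position: [0.4823, -0.2698, 0.1962]
tcp_rot: [2.51, 1.884, 0.002]
contact_force: [0.3, -0.8, -1.6]
finger_gap: 0.0391
gripper_force: 40.3
t 18.37 pos [ 0.4823 -0.2698  0.1962] tooly az -16.22 tilt -0.99999 gap 0.0391 q [-0.64  0.38 -0.28  0.91  0.    1.21]
[ 50.7  -14.13   0.51] yaw -0.276
```

```bash
python3 -m handwheel '.8 -.2 0 -.01 .2; 2.8 -.8 0 -.03 .2; 5.8 -1.6 0 -.05 .2; 9.2 -2.6 0 -.07 .2; 12.8 -3.6 0 -.09 .2; 16.4 -4.6 0 -.11 .2; 20 -5.6 0 -.13 .2; 23.6 -6.6 0 -.15 .2; 27.2 -7.6 0 -.17 .2; 30.8 -8.6 0 -.19 .2; 34.4 -9.6 0 -.21 .2; 38 -10.6 0 -.23 .2'; python3 go.py .4883 .2565 .19 -.4
```

```text
time: 19.37
position: [0.4839, 0.1275, 0.1927]
tcp_rot: [-2.276, -2.162, 0.004]
contact_force: [1.1, 0.3, -2.3]
finger_gap: 0.039
gripper_force: 40.3
t 19.37 pos [0.4839 0.1275 0.1927] tooly az -2.94 tilt -0.99999 gap 0.039 q [ 0.11  0.29 -0.41  0.87  0.    1.73]
[12.91 -0.23  0.26] yaw -0.044
```

```bash
python3 -m handwheel '3.2 -.1 0 -.02 .2; 6.2 -.2 0 -.04 .2; 9 -.3 0 -.044 .2; 11 -.3 0 -.044 .2; 12 -.3 0 -.044 .2; 12.3 -.3 0 -.044 .2; 12.3 -.3 0 -.044 .2; 12.3 -.3 0 -.044 .2'; python3 go.py .4883 .2565 .071 -.4
```

```text
time: 20.03
position: [0.4889, 0.2473, 0.1936]
tcp_rot: [-2.232, -2.211, 0.003]
contact_force: [0.4, 0.2, -2.4]
finger_gap: 0.039
gripper_force: 40.4
t 20.03 pos [0.4889 0.2473 0.1936] tooly az -0.55 tilt -1.0 gap 0.039 q [ 0.33  0.37 -0.29  0.91 -0.    1.91]
[ 0.93 -0.05 12.26] yaw -0.003
```

```bash
python3 -m handwheel '.6 0 0 0 .2; .9 0 1 0 .2; .9 0 3 0 .2; .9 0 5.5 0 .2; .9 0 8 0 .2; .9 0 10 0 .2; .9 0 11 0 .2; .9 0 11.6 0 .2; .9 0 11.9 0 .2; .9 0 12.1 0 .2; .9 0 12.1 0 .2; .9 0 12.1 0 .2'; python3 go.py .4883 .2565 .071 -.4
```

```text
time: 21.03
position: [0.4903, 0.2576, 0.0742]
tcp_rot: [2.231, 2.211, 0.003]
contact_force: [-0.1, -0.3, -1.7]
finger_gap: 0.0393
gripper_force: 40.3
t 21.03 pos [0.4903 0.2576 0.0742] tooly az -0.52 tilt -1.0 gap 0.0393 q [ 0.35  0.52 -0.41  0.64  0.    1.93]
[-0.11 -0.2   0.32] yaw -0.002
```

```bash
python3 -m handwheel '0 -.1 .1 0 .2; 0 -.1 .2 0 .2; 0 -.1 .3 0 .2; 0 -.1 .4 0 .2; 0 -.1 .5 0 .2; 0 -.1 .5 0 .2; 0 -.1 .5 0 .2'
```

```text
time: 21.62
position: [0.4887, 0.2578, 0.0705]
tcp_rot: [2.231, 2.212, 0.003]
contact_force: [-4.5, -1.3, 16.0]
finger_gap: 0.0389
gripper_force: 39.9
```

```bash
python3 -m handwheel '0 0 -.1 0 .3; 0 0 -.2 0 .5; 0 0 -.2 0 .7; 0 0 -.2 0 1; 0 0 -.2 0 1; 0 0 -.2 0 1; 0 0 -1.5 0 1; 0 0 -4 0 1; 0 0 -7 0 1; 0 0 -9.5 0 1; 0 0 -10 0 1; 0 0 -10 0 1'; python3 go.py .4634 -.34 .165 -16.2
```

```text
time: 22.62
position: [0.49, 0.2579, 0.1703]
tcp_rot: [2.23, 2.21, 0.006]
contact_force: [-0.4, -0.5, -0.4]
finger_gap: 0.0854
gripper_force: 0.0
t 22.62 pos [0.49   0.2579 0.1703] tooly az -0.52 tilt -0.99999 gap 0.0854 q [ 0.35  0.4  -0.31  0.85 -0.    1.93]
[-59.81  -2.12   0.43] yaw 0.274
```

```bash
python3 -m handwheel '-1.5 0 0 .01 1; -4.5 -.1 0 .03 1; -8.5 -.2 0 .05 1; -12.5 -.3 0 .07 1; -16.5 -.5 0 .09 1; -20.5 -.7 0 .11 1; -24.5 -.9 0 .13 1; -28.5 -1 0 .15 1; -32.5 -1.2 0 .17 1; -36.5 -1.3 0 .19 1; -40.5 -1.4 0 .21 1; -44.5 -1.6 0 .23 1'; python3 go.py .4634 -.34 .165 -16.2
```

```text
time: 23.62
position: [0.4672, -0.189, 0.1667]
tcp_rot: [-2.47, -1.938, 0.001]
contact_force: [1.0, -0.4, 0.6]
finger_gap: 0.0853
gripper_force: 0.0
t 23.62 pos [ 0.4672 -0.189   0.1667] tooly az -13.76 tilt -1.0 gap 0.0853 q [-0.53  0.33 -0.44  0.81  0.    1.28]
[-14.75   3.22   0.15] yaw 0.043
```

```bash
python3 -m handwheel '-4 .5 0 .02 1; -8 1.3 0 .04 1; -11.5 2.2 0 .044 1; -14 2.8 0 .044 1; -14.7 3 0 .044 1; -14.7 3 0 .044 1; -14.7 3 0 .044 1; -14.7 3 0 .044 1'; python3 go.py .4634 -.34 .068 -16.2
```

```text
time: 24.28
position: [0.4623, -0.3355, 0.1673]
tcp_rot: [-2.509, -1.886, 0.0]
contact_force: [-0.0, -0.5, -0.7]
finger_gap: 0.0854
gripper_force: 0.0
t 24.28 pos [ 0.4623 -0.3355  0.1673] tooly az -16.14 tilt -1.0 gap 0.0854 q [-0.76  0.44 -0.26  0.87  0.    1.1 ]
[-0.42  0.25  9.93] yaw 0.001
```

```bash
python3 -m handwheel '-.4 .2 2 0 1; -.4 .2 5 0 1; -.4 .2 8 0 1; -.4 .2 9.6 0 1; -.4 .2 9.9 0 1; -.4 .2 9.9 0 .6; -.4 .2 9.9 0 .4; -.4 .2 9.9 0 .2; -.4 .2 9.9 0 .2; -.4 .2 9.9 0 .2; -.4 .2 9.9 0 .2; -.4 .2 9.9 0 .2'; python3 go.py;  python3 -m handwheel '0 0 -1 0 .2; 0 0 -3 0 .2; 0 0 -5.5 0 .2; 0 0 -8 0 .2; 0 0 -10.5 0 .2; 0 0 -12 0 .2; 0 0 -12.5 0 .2; 0 0 -12.5 0 .2'; python3 go.py .4888 .3265 .19 -.4
```

```text
time: 25.28
position: [0.4642, -0.3424, 0.0709]
tcp_rot: [2.511, 1.885, 0.001]
contact_force: [-1.8, 1.2, 6.9]
finger_gap: 0.039
gripper_force: 40.4
t 25.28 pos [ 0.4642 -0.3424  0.0709] tooly az -16.22 tilt -1.0 gap 0.039 q [-0.76  0.56 -0.35  0.66  0.    1.09]
time: 25.95
position: [0.4643, -0.3425, 0.1961]
tcp_rot: [2.51, 1.884, 0.001]
contact_force: [-0.7, -0.6, -2.1]
finger_gap: 0.0394
gripper_force: 40.3
t 25.95 pos [ 0.4643 -0.3425  0.1961] tooly az -16.22 tilt -0.99999 gap 0.0394 q [-0.76  0.42 -0.22  0.93  0.    1.09]
[ 64.92 -16.34   0.47] yaw -0.276
```

```bash
python3 -m handwheel '.8 -.2 0 -.01 .2; 2.8 -.7 0 -.02 .2; 5.8 -1.4 0 -.04 .2; 9.2 -2.3 0 -.05 .2; 12.8 -3.2 0 -.07 .2; 16.4 -4.1 0 -.09 .2; 20 -5 0 -.1 .2; 23.6 -5.9 0 -.12 .2; 27.2 -6.8 0 -.13 .2; 30.8 -7.7 0 -.15 .2; 34.4 -8.6 0 -.16 .2; 38 -9.5 0 -.18 .2'; python3 go.py .4888 .3265 .19 -.4
```

```text
time: 26.95
position: [0.4766, 0.0519, 0.1927]
tcp_rot: [-2.33, -2.104, 0.003]
contact_force: [-0.0, -0.9, -2.9]
finger_gap: 0.0392
gripper_force: 40.4
t 26.95 pos [0.4766 0.0519 0.1927] tooly az -5.83 tilt -0.99999 gap 0.0392 q [-0.05  0.26 -0.47  0.85  0.    1.63]
[27.44 -1.57  0.28] yaw -0.095
```

```bash
python3 -m handwheel '3.5 -.2 0 -.01 .2; 7 -.4 0 -.02 .2; 10.5 -.6 0 -.03 .2; 14 -.8 0 -.05 .2; 17.4 -1 0 -.06 .2; 20.6 -1.2 0 -.08 .2; 23.4 -1.4 0 -.09 .2; 25.4 -1.5 0 -.095 .2; 26.5 -1.6 0 -.095 .2; 27 -1.6 0 -.095 .2; 27 -1.6 0 -.095 .2; 27 -1.6 0 -.095 .2'; python3 go.py .4888 .3265 .071 -.4
```

```text
time: 27.95
position: [0.4898, 0.3188, 0.1935]
tcp_rot: [-2.231, -2.212, 0.003]
contact_force: [-0.2, -1.0, -2.3]
finger_gap: 0.0388
gripper_force: 40.4
t 27.95 pos [0.4898 0.3188 0.1935] tooly az -0.49 tilt -1.0 gap 0.0388 q [ 0.45  0.44 -0.19  0.94 -0.    2.03]
[ 0.79 -0.09 12.25] yaw -0.002
```

```bash
python3 -m handwheel '.6 -.1 0 0 .2; .7 -.1 1 0 .2; .7 -.1 3 0 .2; .7 -.1 5.5 0 .2; .7 -.1 8 0 .2; .7 -.1 10 0 .2; .7 -.1 11 0 .2; .7 -.1 11.6 0 .2; .7 -.1 11.9 0 .2; .7 -.1 12.1 0 .2; .7 -.1 12.1 0 .2; .7 -.1 12.1 0 .2'; python3 go.py .4888 .3265 .071 -.4;  python3 -m handwheel '0 0 .1 0 .2; 0 0 .2 0 .2; 0 0 .3 0 .2; 0 0 .4 0 .2; 0 0 .5 0 .2; 0 0 .5 0 .2; 0 0 .5 0 .2'
```

```text
time: 28.95
position: [0.4901, 0.3271, 0.0743]
tcp_rot: [2.23, 2.212, 0.003]
contact_force: [0.2, 0.1, -2.0]
finger_gap: 0.0389
gripper_force: 40.4
t 28.95 pos [0.4901 0.3271 0.0743] tooly az -0.46 tilt -1.0 gap 0.0389 q [ 0.46  0.57 -0.31  0.68 -0.    2.04]
[-0.07 -0.13  0.33] yaw -0.001
time: 29.53
position: [0.4899, 0.3275, 0.0705]
tcp_rot: [2.23, 2.213, 0.004]
contact_force: [-3.9, -1.1, 12.5]
finger_gap: 0.0391
gripper_force: 38.4
```

Blue is on the pocket floor. I'll release, lift, and pull back towards the robot to check.

```bash
python3 -m handwheel '0 0 -.1 0 .3; 0 0 -.2 0 .5; 0 0 -.2 0 .7; 0 0 -.2 0 1; 0 0 -.2 0 1; 0 0 -.2 0 1; 0 0 -1.5 0 1; 0 0 -4 0 1; 0 0 -7 0 1; 0 0 -10.5 0 1; 0 0 -13 0 1; 0 0 -14 0 1'; python3 -m handwheel '-3 0 0 0 1; -7 0 0 0 1; -11 0 0 0 1; -15 0 0 0 1; -19 0 0 0 1; -23 0 0 0 1; -27 0 0 0 1; -31 0 0 0 1; -35 0 0 0 1; -39 0 0 0 1; -43 0 0 0 1; -46 0 0 0 1'; python3 -m handwheel '-3 0 0 0 1; -6 0 0 0 1; -8 0 0 0 1; -8 0 0 0 1; -8 0 0 0 1; -8 0 0 0 1'
python3 -c "
from h import *
a=robot.capture('side')[90:270,190:370];b=robot.capture('top')[150:290,130:270]
cv2.imwrite('pics/g.png',np.hstack([cv2.resize(a,(390,390)),cv2.resize(b,(390,390))]))"
```

```text
time: 30.53
position: [0.4912, 0.3277, 0.2124]
tcp_rot: [2.229, 2.211, 0.009]
contact_force: [0.6, 0.3, 0.3]
finger_gap: 0.0853
gripper_force: 0.0
time: 31.53
position: [0.4851, -0.1361, 0.2075]
tcp_rot: [-2.232, -2.21, 0.001]
contact_force: [0.6, 0.5, 0.1]
finger_gap: 0.085
gripper_force: 0.0
time: 32.03
position: [0.4846, -0.2124, 0.2075]
tcp_rot: [-2.229, -2.211, -0.0]
contact_force: [-0.6, 0.3, 0.4]
finger_gap: 0.0855
gripper_force: 0.0
```

View pics/g.png

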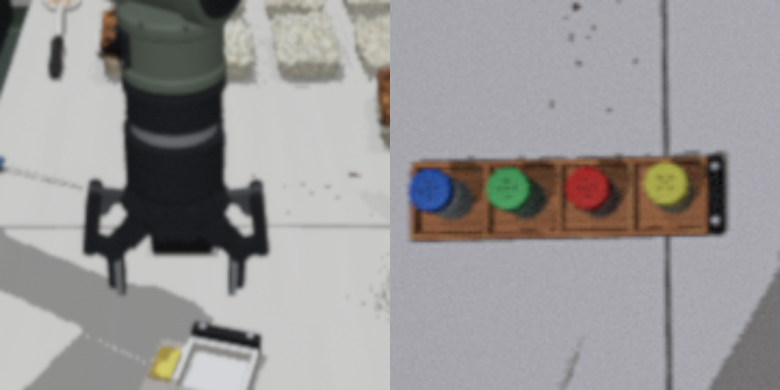

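The top crop shows blue, green, red and yellow in one pocket each, with yellow beside the black end. I'll check numerically that the lids sit above their pocket centres, then hand in.

```bash
python3 - <<'E'
from h import *
im=robot.capture("top"); hsv=cv2.cvtColor(im,cv2.COLOR_BGR2HSV); ok=True
for (k,v),t in zip({"yellow":27,"red":178,"green":70,"blue":110}.items(),[(.4884,.1155),(.4873,.1876),(.4887,.2578),(.4899,.3275)]):
    dh=np.abs((hsv[...,0].astype(int)-v+90)%180-90); m=(dh<10)&(hsv[...,1]>120); m[:195]=0;m[245:]=0;m[:,:130]=0;m[:,246:]=0
    if k in("red",): m&=hsv[...,1]>165
    b,a=np.nonzero(m); p=onplane("top",(np.median(a),np.median(b)),.088)[:2]; e=np.linalg.norm(p-t); print(k,p,m.sum(),e.round(4)); ok&=e<.006
print(ok)
if ok: print(robot.job_done())
E
```

```text
yellow [0.49162762 0.11548359] 222 0.0032
red [0.48857036 0.18792307] 203 0.0013
green [0.48796618 0.2564888 ] 174 0.0015
blue [0.49006639 0.33013215] 189 0.0026
True
the job is handed in; nothing more can be done
None
```

I moved all four jars to the wooden rack, one per pocket in the order yellow, red, green, blue from the black end, and handed the job in at about 32 s; the last top view shows each lid within about 3 mm of where its jar was released, though the arm blocked a final side view.

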